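Clamp a housing base and seat its cover over the hidden pin

ROBOT

A 6-joint arm with a two-finger parallel gripper is mounted at the origin on the work surface. World frame = base frame: x ahead of the robot, y to its left, z up, the work surface at z = 0. Lengths are in m, angles in rad, forces in N, time in s.
With the tool pointing down it reaches from about 0.225 to 0.875 m from the base axis. Payload 3.4 kg.
Tool frame: the origin (TCP) lies between the finger pads; the fingertips stand 11 mm ahead of it and the grasp point (between the pads) lies 8 mm behind it; z points along the fingers, y is the line along which they close (so a half turn about z gives the same grasp; the last joint's range is limited). The gripper opens to 85 mm and grips with 20 to 120 N. Pads are 22 mm wide; open, the fingers measure 114 mm over their backs; the gripper's body (76 mm by 85 mm) begins 54 mm behind the grasp point. The pads swing forward as they close: fully open they stand 13 mm farther back than shut.
Start: joints at [1.003, 0.276, 1.505, -0, 1.361, -0.121], TCP at [0.248, 0.519, 0.242] pointing down, gripper open.
Joint ranges: [-2.89, 2.89], [-0.75, 2.08], [0.22, 2.7], [-1.18, 4.32], [0.11, 2.71], [-2.7, 2.7]. Speed limits (rad/s): [2.57, 2.57, 3.14, 3.14, 3.14, 3.14].

INTERFACE

Orientations are given as a unit quaternion [w, x, y, z].
In Python, from rig import sensors, eyes, manip gives the robot as it stands.
- The arm moves only by the tool drive_tool, never from a script. Its argument "deltas" is a list of rows, each an object with "linear": the shift along the world's x, y, z in mm, a list of three; "twist": the turn about the world's z in degrees; "claw": the opening, from 0 (shut) to 1 (fully open). In form: [{"linear": [tx, ty, tz], "twist": twist, "claw": claw}, ...]. A call has 1 to 12 rows; each row is the pose to reach, as a shift and turn from the pose commanded when the call began; what a row does not reach only later rows make up. A row lasts 1/12 s, in which the tool goes at most 41.7 mm and 7.16 degrees, less where a joint would pass 70% of its speed; a pose out of reach is approached as far as the arm can. A call with a gripper value outside its range is refused whole. The fingers move at their own pace and stop on an object; "squeeze" is the grip in N (left out, the last holds). Time passes only in rows, so rows that repeat a pose let the fingers close. It gives the time, the measured TCP pose, the force, the opening and the grip force at its end, in the units of the state.
- sensors.get_state(): the state, without advancing time (a new reading comes with each control period).
- eyes.get_image(name): name is "scene" or "top"; returns the picture (384x512x3 uint8, red, green, blue); there is no depth.
- eyes.camera_model(name): a dict with "intrinsics" (3x3 intrinsics, pixels), "dist" ([k1, k2, p1, p2, k3] as OpenCV has them; the pictures are not rectified), "R" (3x3) and "t" (3): a world point X has camera coordinates R X + t. Camera axes: x right, y down, z forward; pixel columns grow to the right and rows downward; lengths in m; the calibration is good to about 2 mm. A picture is of the moment at which its call begins. camera_model takes no time and is no camera call.
- manip.sign_off(): hands the job in; it is judged then, once.
The state is a dict: "clock": time; "qpos": joint angles; "qd": joint speeds; "effort": joint torques, N m; "position": TCP position; "ee_rot": TCP orientation; "contact_force": force on the tool from outside, world axes, zero at the start; "moment": the same for the moment, N m; "width": finger opening in m; "gripper_force": force on a finger pad.
Only numpy, scipy, OpenCV 4.12 (cv2) and the standard library are available. Lean on these libraries where they do the work, as an engineer would, in place of code of your own. Each camera call takes 0.05 s, during which the arm holds its last target. There are 200 camera calls.

TASK

On the office desk, first crank the small vise shut so that its jaw grips the housing base firmly. Then take the cover by its grip bar, lay it square over the base and slide it along until its hidden hole drops over the locating pin, and press it down flush against the springs. Finish still holding the cover pressed fully home, do not let go, and leave the other things on the desk where they are.

Things in the scene. Friction and masses are not known exactly. Their poses are not given: they have to be found in the camera images.
- vise: Grey machine vise on a round foot, fixed to the desk. Origin: on the desk under the foot's centre; z up, x = closing direction, from the crank end to the fixed jaw. Bed: x from -95 to +85 mm, 74 wide, flat top 90 above the desk. Jaws 70 wide, tops 118 above the desk; the fixed jaw's face is at x = +45. The crank is at the -x end.
- crank (a joint): Crank angle (rad), 0 = fully open, growing (closing) clockwise seen looking along the vise's +x. Jaw opening = 58 mm - 12 mm per turn, so it meets the 44 mm base near 7.33 and there goes stiff; hard stop 8.4. Stays where left; takes about 2 N at the handle, and 5 to 8 N more to grip firmly.
- knob (a point): Middle of the crank's handle: a black free-spinning round handle, 16 in diameter, 48 long, parallel to the vise's x, sticking out to -x from the crank arm (an 8 mm plate; 22 to 26 mm of free handle each side of this point). Pinched from above, it can be carried round the circle without turning the gripper.
- crank_axis (a point): Point on the crank's axis (along the vise's x, 75 above the desk), level with the middle of the handle; axes as the vise. The handle circles it at 36 mm radius: at crank angle q it lies -36 sin(q) mm along the vise's y and +36 cos(q) mm in height from here.
- jaw: The vise's moving jaw, 36 thick, 70 wide, 28 high, on the bed. Origin: at the foot of its gripping face, middle of its width; axes as the vise.
- base: Loose grey housing base, a block 44 (x) by 80 (y) by 42 high, 0.4 kg, standing on the vise's bed between the jaws, its top 14 mm above them. Origin: centre of its underside; z up, long axis y lies across the vise. See base_top for the pin and springs.
- base_top (a point): Centre of the base's top; axes as the base. A steel pin 12 in diameter stands 14 above the top (tapered tip, 7 across) in a slot: at x = 0 but anywhere from -8 to +8 mm in y, set anew each time; it does not shift. Two black strips beside it (x = +-14.5, 56 long) stand 5 above the top and spring down level with it: 4 N to start, 9 N fully.
- cover: Loose grey housing cover, 0.14 to 0.28 kg, on the desk: a plate 60 (x) by 84 (y) by 18 thick with a grip bar on top. Origin: centre of the underside, z up; the two y ends are alike. In the middle of the underside a blind square hole 15 x 15, 15 deep. Origin above base_top: 14 mm riding on the pin's tip, 5 dropped on, 0 pressed home.
- bar (a point): Centre of the cover's grip bar, 31 mm above the cover's underside; the bar is 24 wide (x), 54 long (y) and reaches from 18 to 44.5 mm above the underside. Axes as the cover.
- stapler: Black desk stapler, 135 x 34 x 55, lying on the desk; bystander. Origin: centre of its underside
- mug: White mug, 80 across, 92 high; bystander. Origin: centre of its underside
- tape: Clear roll of tape lying flat, 72 across, 18 high; bystander. Origin: centre of its underside
- screwdriver: Screwdriver lying on the desk; bystander. Origin: on its axis near the middle
- jar: Small glass jar, 50 across, 65 high; bystander. Origin: centre of its underside
There are look-alikes about, which are no part of the job. Leave any pink or red look-alike of the cover alone.

How it is judged:
On the way, in this order (a step that is already met when the one before it is completed fails the run):
1. the base is clamped flat on the bed: the moving jaw presses it against the fixed jaw (contact force between jaw and base above 10 N and z of base in the frame of vise below 0.095 m and angle between base's own z axis and vertical below 0.06 rad), for 0.2 s.
2. the cover, square over the clamped base, has dropped onto the pin (underside within 50 mm of the base's underside) (all of step 1 and horizontal distance between cover and base below 0.013 m and angle between cover's own z axis and vertical below 0.08 rad and angle between the y axis of cover and the y axis of base, either way round below 0.15 rad and z of cover in the frame of base below 0.05 m), for 0.1 s.
At the end, for the whole second after the job is handed in: The base is still gripped (10 N or more from the moving jaw) flat on the bed; the cover is on the pin, within 13 mm of the base's middle, level within 0.08 rad and square within 0.15 rad, pressed to within 1.5 mm of flush, at rest, with the fingers still holding it (3 N or more) (all of step 1 and horizontal distance between cover and base below 0.013 m and angle between cover's own z axis and vertical below 0.08 rad and angle between the y axis of cover and the y axis of base, either way round below 0.15 rad and z of cover in the frame of base below 0.0435 m and contact force between the fingers and cover above 3 N and linear speed of cover below 0.02 m/s); the arm keeps its last pose, push and grip.
It fails at once if stapler moved more than 30 mm (distance of stapler from where it was at the start of the episode above 0.03 m).
It fails at once if mug moved more than 30 mm (distance of mug from where it was at the start of the episode above 0.03 m).
It fails at once if tape moved more than 30 mm (distance of tape from where it was at the start of the episode above 0.03 m).
It fails at once if screwdriver moved more than 30 mm (distance of screwdriver from where it was at the start of the episode above 0.03 m).
It fails at once if jar moved more than 30 mm (distance of jar from where it was at the start of the episode above 0.03 m).
It also fails if it takes over 67 s, if anything falls off the work surface, if the arm or the gripper's body presses on something with over 40 N, if the wrist force passes 120 N, or if a joint passes its speed limit or range.

## Working session

There is one attempt and no reset: what is moved stays moved. The work goes in short steps, Python scripts to look and compute and a tool call to move; the robot and the scene stay as the last step left them, time stands still between calls to the robot, and variables do not carry over. Pictures are saved under pics/ and viewed, at most 10 in all, crops included, and the job is handed in when it is done.

Besides the shell and the picture viewer there is one more tool, called by a JSON object that holds its "op" and its "data". drive_tool: Moves the arm, as the interface text tells. Its arguments: {"type":"object","properties":{"deltas":{"type":"array","items":{"type":"object","properties":{"linear":{"type":"array","items":{"type":"number"}},"twist":{"type":"number"},"claw":{"type":"number"}}}},"squeeze":{"type":"number"}},"required":["deltas"]}

```bash
mkdir -p pics; ls; python3 - <<'E'
from rig import sensors, eyes
import cv2,numpy as np
for n in("scene","top"):
    im=eyes.get_image(n); cv2.imwrite(f"pics/{n}0.png",cv2.resize(im[:,:,::-1],(800,600),interpolation=cv2.INTER_CUBIC)); cv2.imwrite(f"/tmp/{n}0.png",im[:,:,::-1])
    m=eyes.camera_model(n); print(n,m, -np.array(m["R"]).T@np.array(m["t"]))
s=sensors.get_state();print(s)
E
```

```text
pics
scene {'intrinsics': array([[406.4829533 ,   0.        , 255.69327109],
       [  0.        , 406.4829533 , 193.58312294],
       [  0.        ,   0.        ,   1.        ]]), 'dist': array([0.02672637, 0.        , 0.        , 0.        , 0.        ]), 'R': array([[-0.83889172,  0.54417519,  0.01157768],
       [ 0.31937422,  0.50934364, -0.79910523],
       [-0.44075026, -0.66666515, -0.60107969]]), 't': array([ 0.53098283, -0.13529793,  1.38662512])} [1.09980315 0.70438009 0.71920736]
top {'intrinsics': array([[432.54927187,   0.        , 257.10903636],
       [  0.        , 432.54927187, 190.99016393],
       [  0.        ,   0.        ,   1.        ]]), 'dist': array([-0.06021961,  0.        ,  0.        ,  0.        ,  0.        ]), 'R': array([[-0.01467514, -0.99962729,  0.02302006],
       [-0.98365243,  0.01030047, -0.17978261],
       [ 0.17947849, -0.02528207, -0.98343698]]), 't': array([-0.00509963,  0.63025952,  1.09207999])} [0.42387661 0.01602034 1.18741894]
{'clock': 0.1, 'qpos': array([ 1.00299101e+00,  2.76524301e-01,  1.50599325e+00,  3.39336844e-05,
        1.36070936e+00, -1.21017764e-01]), 'qd': array([ 0.00033847, -0.00246914, -0.00350424, -0.00118644, -0.00026588,
       -0.00032798]), 'effort': array([ 2.46463729e-03, -4.17697370e+01, -2.46407425e+01, -2.06524514e-04,
        5.76127495e-03,  8.38425564e-06]), 'position': array([0.24820118, 0.51817548, 0.24153574]), 'ee_rot': array([-2.91514641e-04,  2.21543729e-01,  9.75150095e-01, -7.63541594e-04]), 'contact_force': array([ 0.16883587, -0.17744036,  0.19091341]), 'moment': array([ 0.01541197, -0.01205767,  0.01599011]), 'gripper_force': 0.0, 'width': 0.08546683681172185}
```

View pics/scene0.png

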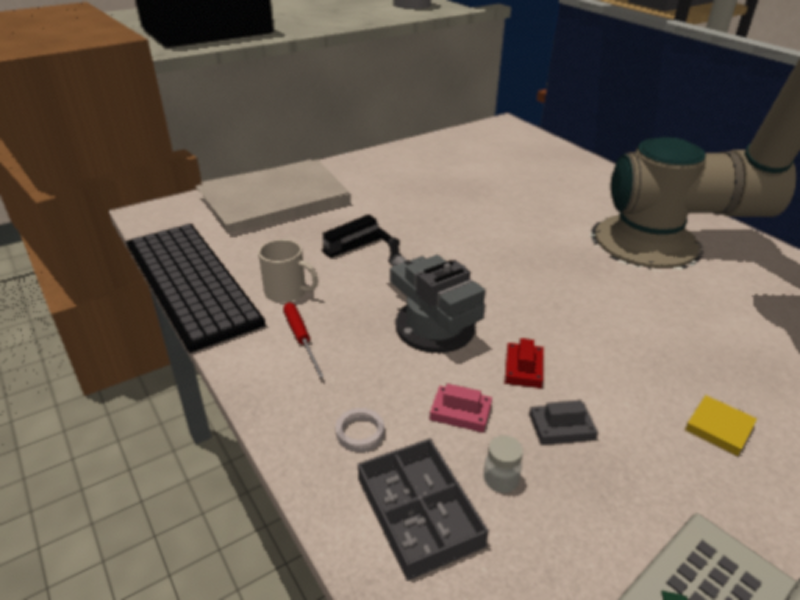

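View pics/top0.png

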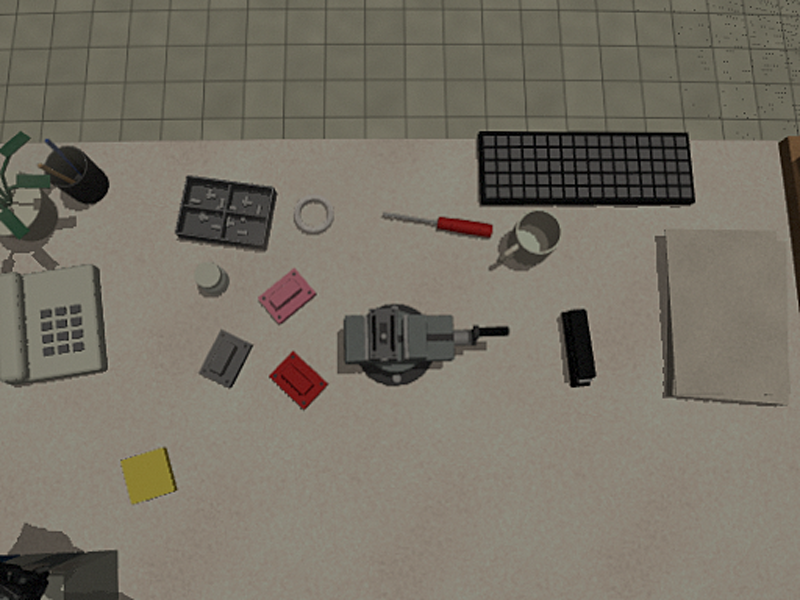

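The top view (800x600) shows the vise at about (395,338), its crank handle at (492,331), and the stapler at (578,347). There are three cover candidates: grey at (226,358), red at (298,380) and pink at (287,296). Only the grey one fits the description, since red and pink are the excluded look-alikes. I'll confirm it in an enlarged composite crop.

```bash
python3 - <<'E'
import cv2,numpy as np
T=cv2.imread("/tmp/top0.png");S=cv2.imread("/tmp/scene0.png")
def c(im,x,y,w,h):
    return cv2.resize(im[y:y+h,x:x+w],(400,300),interpolation=cv2.INTER_CUBIC)
a=c(T,212,185,120,90); b=c(S,235,155,100,75); d=c(T,115,200,60,45); e=c(S,320,245,80,60)
out=np.vstack([np.hstack([a,b]),np.hstack([d,e])])
out=np.clip(out.astype(float)*1.6,0,255).astype(np.uint8)
cv2.imwrite("pics/crop1.png",out)
E
```

```text
(no output)
```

View pics/crop1.png

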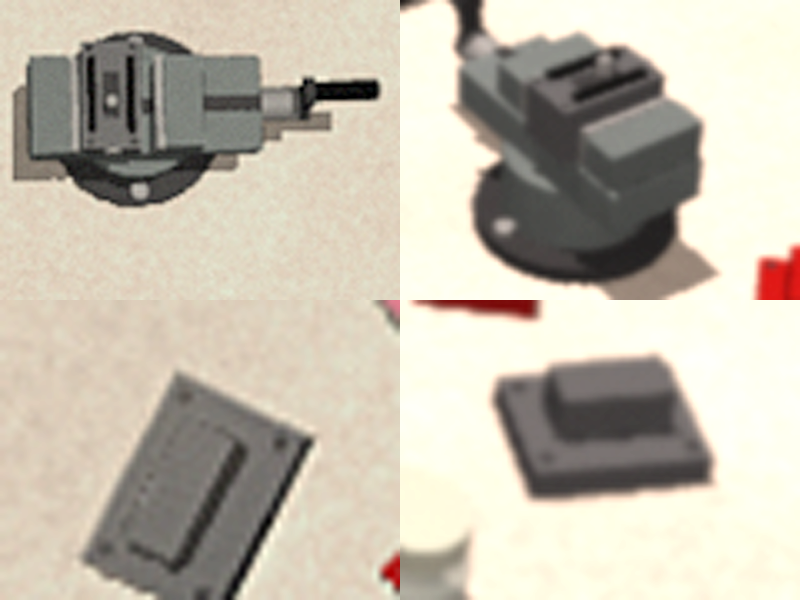

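The crops confirm the grey cover (bottom row). The pin tip is at crop (111,100) in the top view and (610,60) in the scene view. Next I'll compute positions.

```bash
cat > h.py <<'E'
import cv2,numpy as np
from rig import eyes
M={n:eyes.camera_model(n) for n in("scene","top")}
def ray(n,p):
    m=M[n];K=np.array(m["intrinsics"]);d=np.array(m["dist"]);R=np.array(m["R"]);t=np.array(m["t"])
    u=cv2.undistortPoints(np.array([[p]],float),K,d)[0,0]
    return -R.T@t, R.T@np.array([u[0],u[1],1])
def atz(n,p,z):
    c,d=ray(n,p);return c+d*(z-c[2])/d[2]
def tri(a,b):
    c1,d1=ray("top",a);c2,d2=ray("scene",b)
    s=np.linalg.lstsq(np.c_[d1,-d2],c2-c1,rcond=None)[0]
    p,q=c1+s[0]*d1,c2+s[1]*d2
    return (p+q)/2,np.linalg.norm(p-q)
def proj(n,X):
    m=M[n];return cv2.projectPoints(np.array(X,float).reshape(-1,3),cv2.Rodrigues(np.array(m["R"]))[0],np.array(m["t"]),np.array(m["intrinsics"]),np.array(m["dist"]))[0][:,0]
E
python3 - <<'E'
from h import *
np.set_printoptions(precision=4,suppress=True)
A=lambda u,v:(212+u/3.3333-.35,185+v/3.3333-.35)
B=lambda u,v:(235+(u-400)/4-.4,155+v/4-.4)
D=lambda u,v:(115+u/6.667-.43,200+(v-300)/6.667-.43)
E=lambda u,v:(320+(u-400)/5-.4,245+(v-300)/5-.4)
print("pin",tri(A(111,99),B(610,57)))
for p in[(28,57),(77,57),(77,153),(28,153)]:print("fj",atz("top",A(*p),.118))
for p in[(82,42),(150,40),(82,150),(152,150)]:print("base",atz("top",A(*p),.132))
for p in[(303,90),(313,90),(380,90),(320,80),(320,100)]:print("handle",atz("top",A(*p),.111))
for p in[(178,372),(314,437),(82,560)]:print("plate top z18",atz("top",D(*p),.018))
for p in[(186,413),(243,440),(135,545),(180,572)]:print("bar top",atz("top",D(*p),.0445))
# scene checks of the bar top corners
for p in[(550,370),(660,357),(675,395),(560,407)]:print("barS",atz("scene",E(*p),.0445))
for a,b in [((186,413),(675,395)),((243,440),(660,357)),((135,545),(560,407)),((180,572),(550,370))]:print(tri(D(*a),E(*b)))
print("fj tri",tri(A(28,153),B(702,120)),tri(A(28,57),B(620,188)))
E
```

```text
pin (array([0.5552, 0.021 , 0.1456]), np.float64(0.004157501930984351))
fj [0.5927 0.0816 0.118 ]
fj [0.5923 0.0448 0.118 ]
fj [0.5202 0.0453 0.118 ]
fj [0.5207 0.0815 0.118 ]
base [0.6013 0.0407 0.132 ]
base [ 0.6023 -0.0098  0.132 ]
base [0.5211 0.0412 0.132 ]
base [ 0.5205 -0.01    0.132 ]
handle [ 0.5663 -0.1253  0.111 ]
handle [ 0.5662 -0.1328  0.111 ]
handle [ 0.5656 -0.1838  0.111 ]
handle [ 0.5737 -0.1384  0.111 ]
handle [ 0.5585 -0.1379  0.111 ]
plate top z18 [0.587  0.3021 0.018 ]
plate top z18 [0.5598 0.2459 0.018 ]
plate top z18 [0.5107 0.3387 0.018 ]
bar top [0.5668 0.2919 0.0445]
bar top [0.5558 0.2689 0.0445]
bar top [0.5145 0.3105 0.0445]
bar top [0.5037 0.2924 0.0445]
barS [0.5578 0.2769 0.0445]
barS [0.5092 0.2978 0.0445]
barS [0.5209 0.3183 0.0445]
barS [0.5699 0.2961 0.0445]
(array([0.5499, 0.3083, 0.0574]), np.float64(0.04931775711323695))
(array([0.5382, 0.2866, 0.0563]), np.float64(0.05178344873497429))
(array([0.5332, 0.2982, 0.0226]), np.float64(0.048994111180096916))
(array([0.5221, 0.2794, 0.0243]), np.float64(0.048870861974608715))
fj tri (array([0.5213, 0.0808, 0.1189]), np.float64(0.0019970447501538053)) (array([0.5933, 0.0851, 0.0979]), np.float64(0.006964995778377804))
```

```bash
cat > ov.py <<'E'
from h import *
def box(x0,x1,y0,y1,z0,z1):
    return np.array([[x,y,z] for z in(z0,z1) for x,y in((x0,y0),(x1,y0),(x1,y1),(x0,y1))])
ED=[(0,1),(1,2),(2,3),(3,0),(4,5),(5,6),(6,7),(7,4),(0,4),(1,5),(2,6),(3,7)]
TOP=ED[4:8]
def place(P,x,y,yaw,z=0):
    c,s=np.cos(yaw),np.sin(yaw);P=np.atleast_2d(P);return np.c_[x+c*P[:,0]-s*P[:,1],y+s*P[:,0]+c*P[:,1],P[:,2]+z]
def draw(im,n,P,x0,y0,k,col,ed=TOP):
    q=(proj(n,P)-[x0,y0]+.5)*k-.5
    for a,b in ed: cv2.line(im,tuple(np.int32(np.round(q[a]*8))),tuple(np.int32(np.round(q[b]*8))),col,1,cv2.LINE_AA,3)
def crop(im,x,y,w,h,k): return np.clip(cv2.resize(im[y:y+h,x:x+w],(w*k,h*k),interpolation=cv2.INTER_CUBIC)*1.6,0,255).astype(np.uint8)
E
python3 - <<'E'
from ov import *
T=cv2.imread("/tmp/top0.png");S=cv2.imread("/tmp/scene0.png")
B=lambda u,v:(235+(u-400)/4-.4,155+v/4-.4)
D=lambda u,v:(115+u/6.667-.43,200+(v-300)/6.667-.43)
E_=lambda u,v:(320+(u-400)/5-.4,245+(v-300)/5-.4)
for a,b in [((186,413),(560,407)),((243,440),(550,370)),((135,545),(675,395)),((180,572),(660,357))]:print(tri(D(*a),E_(*b)))
V=(.5565,0,np.pi/2);q=.25
C=(.541,.2925,np.deg2rad(-26+0))
panels=[]
for n,im,reg in(("top",T,[(212,190,120,60,5),(118,198,57,60,5)]),("scene",S,[(225,140,100,60,5),(330,245,60,60,5)])):
    row=[]
    for i,(x,y,w,h,k) in enumerate(reg):
        o=crop(im,x,y,w,h,k)
        if i==0:
            draw(o,n,place(box(45,85,-35,35,90,118)/1e3,*V),x,y,k,(0,255,0))
            draw(o,n,place(box(-95,-50,-37,37,75,90)/1e3,*V),x,y,k,(255,255,0))
            draw(o,n,place(box(1-22,1+22,-40,40,0,42)/1e3,.561,.0195-.001,np.pi/2,.09),x,y,k,(0,0,255))
            h=np.array([[-182,-36*np.sin(q),75+36*np.cos(q)],[-134,-36*np.sin(q),75+36*np.cos(q)]])/1e3
            draw(o,n,place(h,*V),x,y,k,(255,0,255),[(0,1)])
        else:
            draw(o,n,place(box(-30,30,-42,42,0,18)/1e3,*C),x,y,k,(0,255,0))
            draw(o,n,place(box(-12,12,-27,27,0,44.5)/1e3,*C),x,y,k,(0,0,255))
        row.append(o)
    H=300;W=800
    r=np.hstack(row)[:, :800];r=np.pad(r,((0,0),(0,max(0,800-r.shape[1])),(0,0)))
    panels.append(r)
    if n=="top":print(r.shape)
w=min(p.shape[1] for p in panels)
cv2.imwrite("pics/ov1.png",np.vstack([p[:,:w] for p in panels]))
E
```

```text
(array([0.56700566, 0.29326792, 0.04034365]), np.float64(0.0009075797637935641))
(array([0.55491786, 0.27182408, 0.03882626]), np.float64(0.004483393611829723))
(array([0.51462944, 0.3132201 , 0.03646169]), np.float64(0.0015675468807158698))
(array([0.50399433, 0.29402091, 0.03838789]), np.float64(0.00038169559221359314))
(300, 800, 3)
```

View pics/ov1.png

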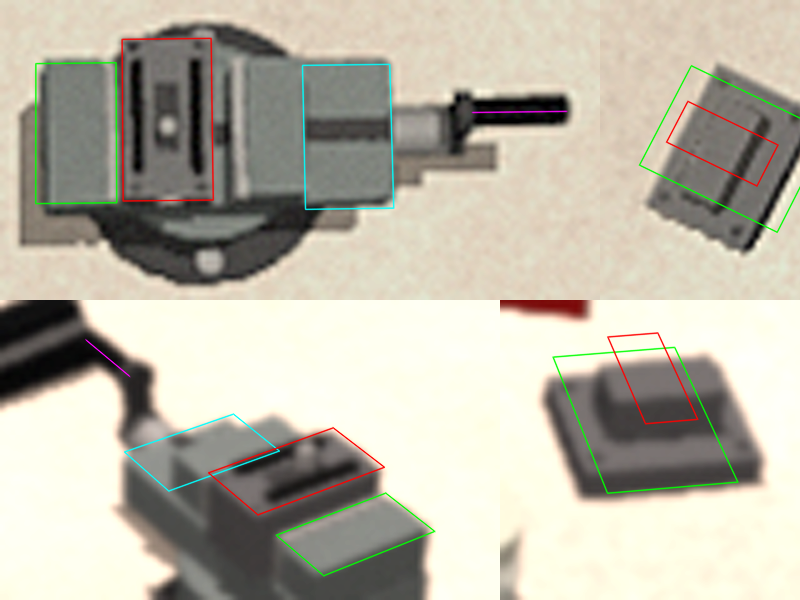

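The vise fits well in both views: yaw 90°, origin about (0.5565, 0), handle about (0.567, -0.158, 0.109), so q0 is about 0.3. The grey cover is at about (0.535, 0.292) with its long axis at -25.7°. My overlay had the cover's yaw wrong by 90°, but its corner coordinates are good. Now I'll move above the knob.

{"op": "drive_tool", "data": {"deltas": [{"linear": [319,-677,0],"twist": -64.4,"claw": 1},{"linear": [319,-677,0],"twist": -64.4,"claw": 1},{"linear": [319,-677,0],"twist": -64.4,"claw": 1},{"linear": [319,-677,0],"twist": -64.4,"claw": 1},{"linear": [319,-677,0],"twist": -64.4,"claw": 1},{"linear": [319,-677,0],"twist": -64.4,"claw": 1},{"linear": [319,-677,0],"twist": -64.4,"claw": 1},{"linear": [319,-677,0],"twist": -64.4,"claw": 1},{"linear": [319,-677,0],"twist": -64.4,"claw": 1},{"linear": [319,-677,0],"twist": -64.4,"claw": 1},{"linear": [319,-677,0],"twist": -64.4,"claw": 1},{"linear": [319,-677,0],"twist": -64.4,"claw": 1}]}}

```text
clock: 1.1
position: [0.4617, 0.0643, 0.2422]
ee_rot: [-0.0, 0.707, 0.707, 0.0]
contact_force: [1.0, 0.7, -0.2]
width: 0.0854
gripper_force: 0.0
```

{"op": "drive_tool", "data": {"deltas": [{"linear": [0,0,0],"twist": 0,"claw": 1}]}}

```text
clock: 1.18
position: [0.4649, 0.0596, 0.242]
ee_rot: [0.003, 0.71, 0.705, -0.001]
contact_force: [0.0, 1.5, -0.1]
width: 0.0854
gripper_force: 0.0
```

{"op": "drive_tool", "data": {"deltas": [{"linear": [102,-218,-30],"twist": 0,"claw": 1},{"linear": [102,-218,-30],"twist": 0,"claw": 1},{"linear": [102,-218,-30],"twist": 0,"claw": 1},{"linear": [102,-218,-30],"twist": 0,"claw": 1},{"linear": [102,-218,-30],"twist": 0,"claw": 1},{"linear": [102,-218,-30],"twist": 0,"claw": 1},{"linear": [102,-218,-30],"twist": 0,"claw": 1},{"linear": [102,-218,-30],"twist": 0,"claw": 1},{"linear": [102,-218,-30],"twist": 0,"claw": 1}]}}

```text
clock: 1.93
position: [0.5629, -0.151, 0.2117]
ee_rot: [-0.001, 0.707, 0.707, -0.0]
contact_force: [0.6, 1.0, 0.7]
width: 0.0853
gripper_force: 0.0
```

```bash
python3 - <<'E'
from ov import *
from rig import sensors
print({k:np.round(v,4) for k,v in sensors.get_state().items() if k in("position","ee_rot","contact_force","qpos","clock")})
T=eyes.get_image("top")[:,:,::-1].copy();S=eyes.get_image("scene")[:,:,::-1].copy()
cv2.imwrite("/tmp/t1.png",T);cv2.imwrite("/tmp/s1.png",S)
C=(.535,.292,np.deg2rad(64.3))
a=crop(S,200,100,100,100,4);b=crop(T,118,195,57,57,7)[:399];c=crop(S,330,245,60,60,6)[:400,:400]
for o,n,x,y,k in((b,"top",118,195,7),(c,"scene",330,245,6)):
    draw(o,n,place(box(-30,30,-42,42,0,18)/1e3,*C),x,y,k,(0,255,0));draw(o,n,place(box(-12,12,-27,27,0,44.5)/1e3,*C),x,y,k,(0,0,255))
q=.296;h=np.array([[.567,-.182,.1094],[.567,-.134,.1094]]);draw(a,"scene",h,200,100,4,(255,0,255),[(0,1)])
W=np.zeros((600,800,3),np.uint8);W[:400,:400]=a
W[:300,400:700]=cv2.resize(b,(300,300));W[300:,400:700]=cv2.resize(c,(300,300))
cv2.imwrite("pics/ov2.png",W)
E
```

```text
{'clock': np.float64(1.9333), 'qpos': array([-3.8190e-01,  3.0700e-01,  1.5373e+00,  7.0000e-04,  1.2995e+00,
       -3.8160e-01]), 'position': array([ 0.5629, -0.151 ,  0.2117]), 'ee_rot': array([-1.100e-03,  7.073e-01,  7.070e-01, -1.000e-04]), 'contact_force': array([0.626 , 1.0456, 0.7365])}
```

View pics/ov2.png

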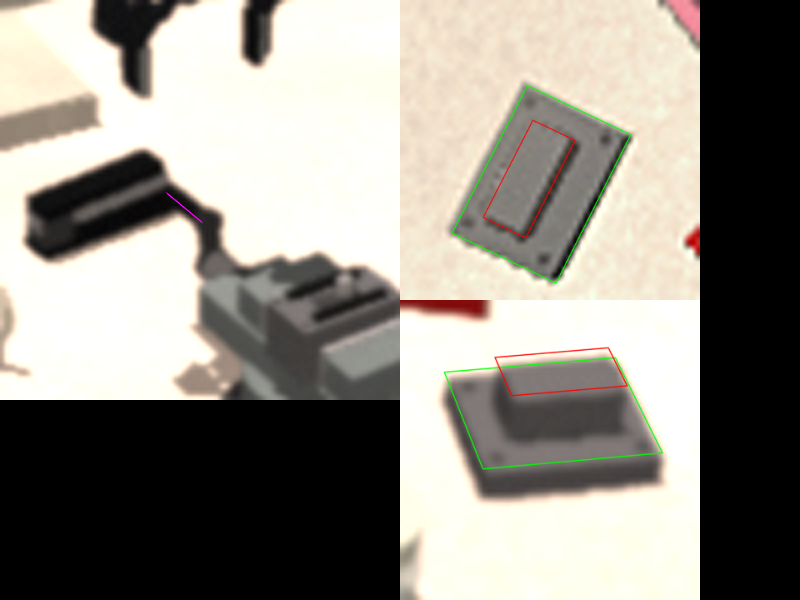

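The cover overlay matches within about 1–2 px in both views, and the handle line lies on the handle. I'll descend onto the knob.

{"op": "drive_tool", "data": {"deltas": [{"linear": [0,0,-35],"twist": 0,"claw": 1},{"linear": [0,0,-70],"twist": 0,"claw": 1},{"linear": [0,0,-70],"twist": 0,"claw": 1},{"linear": [0,0,-70],"twist": 0,"claw": 1}]}}

```text
clock: 2.37
position: [0.5621, -0.15, 0.1415]
ee_rot: [-0.002, 0.707, 0.708, -0.001]
contact_force: [-0.1, -0.6, 0.5]
width: 0.0855
gripper_force: 0.0
```

{"op": "drive_tool", "data": {"deltas": [{"linear": [5,-9,-20],"twist": 0,"claw": 1},{"linear": [5,-9,-40],"twist": 0,"claw": 1},{"linear": [5,-9,-40],"twist": 0,"claw": 1},{"linear": [5,-9,-40],"twist": 0,"claw": 0},{"linear": [5,-9,-40],"twist": 0,"claw": 0},{"linear": [5,-9,-40],"twist": 0,"claw": 0},{"linear": [5,-9,-40],"twist": 0,"claw": 0},{"linear": [5,-9,-40],"twist": 0,"claw": 0},{"linear": [5,-9,-40],"twist": 0,"claw": 0},{"linear": [5,-9,-40],"twist": 0,"claw": 0}], "squeeze": 30}}

```text
clock: 3.2
position: [0.5687, -0.1608, 0.1031]
ee_rot: [0.0, 0.707, 0.707, 0.0]
contact_force: [-0.6, 0.6, 2.9]
width: 0.0147
gripper_force: 29.1
```

```bash
python3 - <<'E'
import numpy as np
q0=.346
for i in range(1,33):
    q=q0+.25*i;print(i,round(q,2),np.round([36*(np.sin(q)-np.sin(q0)),36*(np.cos(q)-np.cos(q0))],1))
E
```

```text
1 0.6 [ 8.  -4.1]
2 0.85 [ 14.7 -10. ]
3 1.1 [ 19.8 -17.4]
4 1.35 [ 22.9 -25.8]
5 1.6 [ 23.8 -34.8]
6 1.85 [ 22.4 -43.6]
7 2.1 [ 18.9 -51.9]
8 2.35 [ 13.5 -59.1]
9 2.6 [  6.5 -64.6]
10 2.85 [ -1.7 -68.3]
11 3.1 [-10.6 -69.8]
12 3.35 [-19.5 -69.1]
13 3.6 [-28.  -66.2]
14 3.85 [-35.5 -61.3]
15 4.1 [-41.6 -54.7]
16 4.35 [-45.8 -46.8]
17 4.6 [-48. -38.]
18 4.85 [-47.9 -29.1]
19 5.1 [-45.6 -20.4]
20 5.35 [-41.2 -12.6]
21 5.6 [-35.  -6.]
22 5.85 [-27.5  -1.3]
23 6.1 [-18.9   1.5]
24 6.35 [-9.9  2.1]
25 6.6 [-1.1  0.4]
26 6.85 [ 7.  -3.4]
27 7.1 [13.9 -9.1]
28 7.35 [ 19.2 -16.4]
29 7.6 [ 22.6 -24.7]
30 7.85 [ 23.8 -33.6]
31 8.1 [ 22.7 -42.5]
32 8.35 [ 19.5 -50.9]
```

{"op": "drive_tool", "data": {"deltas": [{"linear": [0,0,-2],"twist": 0,"claw": 0},{"linear": [4.2,0,-3.6],"twist": 0,"claw": 0},{"linear": [7.8,0,-6],"twist": 0,"claw": 0},{"linear": [7.8,0,-6],"twist": 0,"claw": 0}]}}

```text
clock: 3.53
position: [0.5807, -0.1608, 0.0987]
ee_rot: [0.004, 0.707, 0.707, 0.003]
contact_force: [3.8, 2.9, 8.9]
width: 0.0152
gripper_force: 29.4
```

{"op": "drive_tool", "data": {"deltas": [{"linear": [0,0,0],"twist": 0,"claw": 0},{"linear": [0,0,0],"twist": 0,"claw": 0}]}}

```text
clock: 3.7
position: [0.5807, -0.1608, 0.0988]
ee_rot: [0.004, 0.707, 0.707, 0.003]
contact_force: [3.6, 1.9, 7.3]
width: 0.0151
gripper_force: 29.3
```

{"op": "drive_tool", "data": {"deltas": [{"linear": [6,0,-1],"twist": 0,"claw": 0},{"linear": [12,0,-3.4],"twist": 0,"claw": 0},{"linear": [12,0,-3.4],"twist": 0,"claw": 0},{"linear": [12,0,-3.4],"twist": 0,"claw": 0}]}}

```text
clock: 4.03
position: [0.5893, -0.1605, 0.0925]
ee_rot: [0.0, 0.707, 0.707, 0.001]
contact_force: [1.6, 1.9, 0.5]
width: 0.0151
gripper_force: 29.1
```

Three points fit a 36 mm circle about x = 0.5637. That would mean the vise is yawed about 2°, or there is a small calibration bias. I'll continue round the circle with this centre.

{"op": "drive_tool", "data": {"deltas": [{"linear": [7.1,0,-5.6],"twist": 0,"claw": 0},{"linear": [11,0,-13.7],"twist": 0,"claw": 0},{"linear": [12.7,0,-22.6],"twist": 0,"claw": 0},{"linear": [12.2,0,-31.5],"twist": 0,"claw": 0},{"linear": [9.5,0,-40.1],"twist": 0,"claw": 0},{"linear": [4.8,0,-47.7],"twist": 0,"claw": 0},{"linear": [4.8,0,-47.7],"twist": 0,"claw": 0},{"linear": [4.8,0,-47.7],"twist": 0,"claw": 0}]}}

```text
clock: 4.7
position: [0.59, -0.1603, 0.0431]
ee_rot: [-0.003, 0.707, 0.707, -0.002]
contact_force: [-6.2, 1.3, 3.6]
width: 0.0147
gripper_force: 29.8
```

{"op": "drive_tool", "data": {"deltas": [{"linear": [-7.7,0,-6.2],"twist": 0,"claw": 0},{"linear": [-15.5,0,-10.7],"twist": 0,"claw": 0},{"linear": [-24.1,0,-13],"twist": 0,"claw": 0},{"linear": [-33.1,0,-13.2],"twist": 0,"claw": 0},{"linear": [-33.1,0,-13.2],"twist": 0,"claw": 0},{"linear": [-33.1,0,-13.2],"twist": 0,"claw": 0}]}}

```text
clock: 5.2
position: [0.5597, -0.161, 0.0317]
ee_rot: [-0.0, 0.707, 0.707, -0.0]
contact_force: [-1.1, 1.0, 2.1]
width: 0.0151
gripper_force: 29.7
```

{"op": "drive_tool", "data": {"deltas": [{"linear": [-8.7,0,2.1],"twist": 0,"claw": 0},{"linear": [-16.7,0,6.3],"twist": 0,"claw": 0},{"linear": [-23.3,0,12.3],"twist": 0,"claw": 0},{"linear": [-28.3,0,19.7],"twist": 0,"claw": 0},{"linear": [-31.3,0,28.2],"twist": 0,"claw": 0},{"linear": [-32.1,0,37.2],"twist": 0,"claw": 0},{"linear": [-32.1,0,37.2],"twist": 0,"claw": 0},{"linear": [-32.1,0,37.2],"twist": 0,"claw": 0}]}}

```text
clock: 5.87
position: [0.5276, -0.1615, 0.0705]
ee_rot: [0.001, 0.707, 0.707, -0.001]
contact_force: [-2.5, -5.1, 1.8]
width: 0.0147
gripper_force: 30.2
```

{"op": "drive_tool", "data": {"deltas": [{"linear": [2,0,8.8],"twist": 0,"claw": 0},{"linear": [5.6,0,17],"twist": 0,"claw": 0},{"linear": [11.1,0,24.1],"twist": 0,"claw": 0},{"linear": [18.2,0,29.6],"twist": 0,"claw": 0},{"linear": [26.4,0,33.2],"twist": 0,"claw": 0},{"linear": [35.3,0,34.6],"twist": 0,"claw": 0},{"linear": [44.2,0,33.8],"twist": 0,"claw": 0},{"linear": [44.2,0,33.8],"twist": 0,"claw": 0},{"linear": [44.2,0,33.8],"twist": 0,"claw": 0}]}}

```text
clock: 6.62
position: [0.5735, -0.1605, 0.1023]
ee_rot: [0.0, 0.707, 0.707, 0.001]
contact_force: [0.3, -3.1, -3.1]
width: 0.0147
gripper_force: 29.9
```

{"op": "drive_tool", "data": {"deltas": [{"linear": [8.7,0,-3.1],"twist": 0,"claw": 0},{"linear": [16.2,0,-8.1],"twist": 0,"claw": 0},{"linear": [21.1,0,-13.3],"twist": 0,"claw": 0},{"linear": [21.1,0,-13.3],"twist": 0,"claw": 0},{"linear": [21.1,0,-13.3],"twist": 0,"claw": 0}], "squeeze": 45}}

```text
clock: 7.03
position: [0.593, -0.1601, 0.0885]
ee_rot: [-0.001, 0.707, 0.707, -0.0]
contact_force: [-2.2, -2.4, -4.5]
width: 0.0141
gripper_force: 44.5
```

{"op": "drive_tool", "data": {"deltas": [{"linear": [3.8,0,-6.2],"twist": 0,"claw": 0},{"linear": [6.2,0,-12.8],"twist": 0,"claw": 0},{"linear": [6.2,0,-12.8],"twist": 0,"claw": 0},{"linear": [6.2,0,-12.8],"twist": 0,"claw": 0}]}}

```text
clock: 7.37
position: [0.5982, -0.1601, 0.0777]
ee_rot: [-0.001, 0.707, 0.707, -0.0]
contact_force: [-6.7, -0.7, 5.8]
width: 0.015
gripper_force: 45.7
```

{"op": "drive_tool", "data": {"deltas": [{"linear": [1,0,-5.5],"twist": 0,"claw": 0},{"linear": [1,0,-5.5],"twist": 0,"claw": 0},{"linear": [1,0,-5.5],"twist": 0,"claw": 0}]}}

```text
clock: 7.62
position: [0.5992, -0.1601, 0.0734]
ee_rot: [-0.001, 0.707, 0.707, -0.0]
contact_force: [-8.0, -1.0, 10.9]
width: 0.0144
gripper_force: 46.3
```

The crank is at about 7.67 rad with roughly 12 N of tangential resistance, so the base is gripped firmly. I'll release and lift.

{"op": "drive_tool", "data": {"deltas": [{"linear": [0,0,0],"twist": 0,"claw": 1},{"linear": [0,0,0],"twist": 0,"claw": 1},{"linear": [0,0,0],"twist": 0,"claw": 1},{"linear": [0,0,0],"twist": 0,"claw": 1},{"linear": [0,0,40],"twist": 0,"claw": 1},{"linear": [0,0,80],"twist": 0,"claw": 1},{"linear": [0,0,120],"twist": 0,"claw": 1},{"linear": [0,0,140],"twist": 0,"claw": 1},{"linear": [0,0,140],"twist": 0,"claw": 1},{"linear": [0,0,140],"twist": 0,"claw": 1}]}}

```text
clock: 8.45
position: [0.6017, -0.1608, 0.2131]
ee_rot: [0.002, 0.707, 0.707, 0.001]
contact_force: [-0.6, -0.4, -0.9]
width: 0.0855
gripper_force: 0.0
```

```bash
python3 - <<'E'
from ov import *
from rig import sensors
print({k:np.round(v,4) for k,v in sensors.get_state().items() if k in("position","ee_rot","contact_force","qpos","clock")})
T=eyes.get_image("top")[:,:,::-1].copy();S=eyes.get_image("scene")[:,:,::-1].copy()
cv2.imwrite("/tmp/t2.png",T);cv2.imwrite("/tmp/s2.png",S)
a=crop(T,215,190,80,60,5);a0=a.copy();b=crop(S,255,155,80,60,5);b0=b.copy()
yaw=np.deg2rad(90);
for o,n,x,y in((a,"top",215,190),(b,"scene",255,155)):
    draw(o,n,place(box(-22,22,-40,40,0,42)/1e3,.5605,.023,yaw,.09),x,y,5,(0,0,255))
    draw(o,n,place(box(45,85,-35,35,90,118)/1e3,.5565,0,yaw),x,y,5,(0,255,0))
cv2.imwrite("pics/ov3.png",np.vstack([np.hstack([a,a0]),np.hstack([b,b0])]))
E
```

```text
{'clock': np.float64(8.45), 'qpos': array([-3.7320e-01,  3.6170e-01,  1.4500e+00,  7.0000e-04,  1.3254e+00,
       -3.7340e-01]), 'position': array([ 0.6017, -0.1608,  0.2131]), 'ee_rot': array([0.0019, 0.7071, 0.7071, 0.0012]), 'contact_force': array([-0.6154, -0.363 , -0.9162])}
```

View pics/ov3.png

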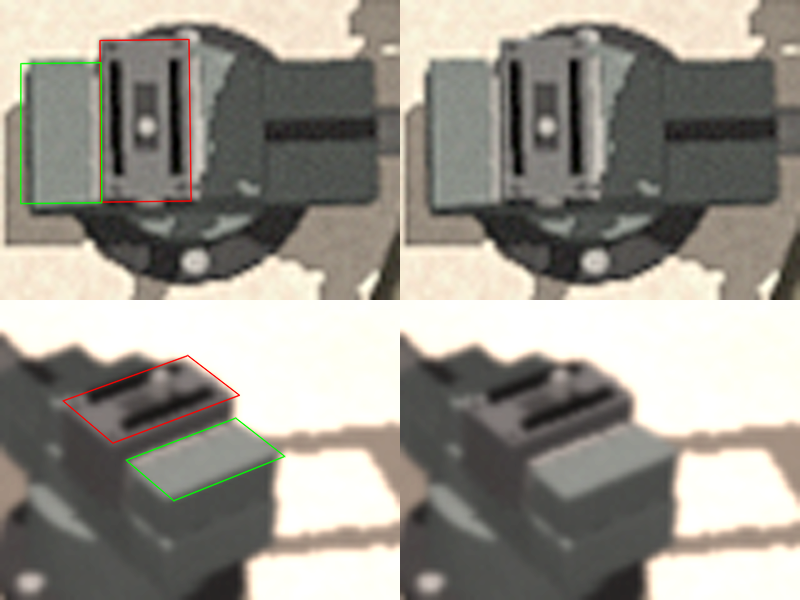

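The base is clamped against the fixed jaw and stands flat. The strips lean slightly, so vise yaw is about 91.5°, which agrees with the crank circle. Now I'll move over the grey cover.

{"op": "drive_tool", "data": {"deltas": [{"linear": [-67,453,0],"twist": 64.3,"claw": 1},{"linear": [-67,453,0],"twist": 64.3,"claw": 1},{"linear": [-67,453,0],"twist": 64.3,"claw": 1},{"linear": [-67,453,0],"twist": 64.3,"claw": 1},{"linear": [-67,453,0],"twist": 64.3,"claw": 1},{"linear": [-67,453,0],"twist": 64.3,"claw": 1},{"linear": [-67,453,0],"twist": 64.3,"claw": 1},{"linear": [-67,453,0],"twist": 64.3,"claw": 1},{"linear": [-67,453,0],"twist": 64.3,"claw": 1},{"linear": [-67,453,0],"twist": 64.3,"claw": 1},{"linear": [-67,453,0],"twist": 64.3,"claw": 1},{"linear": [-67,453,0],"twist": 64.3,"claw": 1}]}}

```text
clock: 9.55
position: [0.5308, 0.2996, 0.209]
ee_rot: [-0.003, 0.219, 0.976, 0.002]
contact_force: [-0.0, 0.1, 0.9]
width: 0.0852
gripper_force: 0.0
```

{"op": "drive_tool", "data": {"deltas": [{"linear": [0,0,0],"twist": 0,"claw": 1},{"linear": [0,0,0],"twist": 0,"claw": 1},{"linear": [0,0,0],"twist": 0,"claw": 1}]}}

```text
clock: 9.8
position: [0.5333, 0.291, 0.2102]
ee_rot: [-0.001, 0.223, 0.975, -0.001]
contact_force: [0.3, 0.3, 0.3]
width: 0.0857
gripper_force: 0.0
```

```bash
python3 - <<'E'
from ov import *
np.set_printoptions(precision=4,suppress=True)
a,b=(215+147/5-.4,190+126/5-.4),(255+162/5-.4,155+72/5-.4)
print(tri(a,b),atz("top",a,.146),atz("scene",b,.146))
# fit cover in both views by corners (plate top) and base top corners in clamp picture
for p in [(102,40),(190,40),(190,200),(102,200)]: print(atz("top",(215+p[0]/5-.4,190+p[1]/5-.4),.132))
for p in [(63,400),(105,444),(181,357),(233,392)]: print(atz("scene",(255+p[0]/5-.4,155+(p[1]-300)/5-.4),.132))
E
```

```text
(array([0.5551, 0.0224, 0.1456]), np.float64(0.0016387326342455196)) [0.5556 0.0219 0.146 ] [0.5549 0.0235 0.146 ]
[0.6005 0.0438 0.132 ]
[0.6    0.0003 0.132 ]
[0.5208 0.0013 0.132 ]
[0.5213 0.0442 0.132 ]
[0.6002 0.0009 0.132 ]
[0.6043 0.0441 0.132 ]
[0.5245 0.0006 0.132 ]
[0.5216 0.0414 0.132 ]
```

{"op": "drive_tool", "data": {"deltas": [{"linear": [2,1.5,-40],"twist": 0,"claw": 1},{"linear": [2,1.5,-80],"twist": 0,"claw": 1},{"linear": [2,1.5,-120],"twist": 0,"claw": 1},{"linear": [2,1.5,-150],"twist": 0,"claw": 1},{"linear": [2,1.5,-170],"twist": 0,"claw": 1},{"linear": [2,1.5,-177],"twist": 0,"claw": 1},{"linear": [2,1.5,-177],"twist": 0,"claw": 1},{"linear": [2,1.5,-177],"twist": 0,"claw": 1}]}}

```text
clock: 10.47
position: [0.5365, 0.293, 0.0351]
ee_rot: [0.0, 0.223, 0.975, 0.0]
contact_force: [0.5, -0.4, 0.5]
width: 0.0853
gripper_force: 0.0
```

{"op": "drive_tool", "data": {"deltas": [{"linear": [0,0,0],"twist": 0,"claw": 0},{"linear": [0,0,0],"twist": 0,"claw": 0},{"linear": [0,0,0],"twist": 0,"claw": 0},{"linear": [0,0,0],"twist": 0,"claw": 0},{"linear": [0,0,0],"twist": 0,"claw": 0},{"linear": [0,0,0],"twist": 0,"claw": 0},{"linear": [0,0,0],"twist": 0,"claw": 0},{"linear": [0,0,0],"twist": 0,"claw": 0}], "squeeze": 60}}

```text
clock: 11.13
position: [0.536, 0.2941, 0.0354]
ee_rot: [0.001, 0.222, 0.975, 0.001]
contact_force: [-0.6, 0.7, 6.2]
width: 0.0226
gripper_force: 60.6
```

{"op": "drive_tool", "data": {"deltas": [{"linear": [0,0,30],"twist": 0,"claw": 0},{"linear": [0,0,70],"twist": 0,"claw": 0},{"linear": [0,0,110],"twist": 0,"claw": 0},{"linear": [0,0,150],"twist": 0,"claw": 0},{"linear": [0,0,180],"twist": 0,"claw": 0},{"linear": [4,-60,180],"twist": 10,"claw": 0},{"linear": [10,-150,180],"twist": 27,"claw": 0},{"linear": [14,-200,180],"twist": 27,"claw": 0},{"linear": [14,-200,180],"twist": 27,"claw": 0},{"linear": [14,-200,180],"twist": 27,"claw": 0},{"linear": [14,-200,180],"twist": 27,"claw": 0},{"linear": [14,-200,180],"twist": 27,"claw": 0}]}}

```text
clock: 12.13
position: [0.5492, 0.0915, 0.2138]
ee_rot: [-0.001, -0.009, 1.0, -0.0]
contact_force: [0.2, -0.3, -1.6]
width: 0.0225
gripper_force: 59.8
```

{"op": "drive_tool", "data": {"deltas": [{"linear": [0,0,0],"twist": 0,"claw": 0}]}}

```text
clock: 12.22
position: [0.5491, 0.0939, 0.2139]
ee_rot: [-0.001, -0.011, 1.0, 0.001]
contact_force: [-0.6, -1.0, -1.8]
width: 0.0225
gripper_force: 59.8
```

```bash
python3 - <<'E'
from ov import *
from rig import sensors
s=sensors.get_state();p=s["position"];print({k:np.round(v,4) for k,v in s.items() if k in("position","ee_rot","contact_force","qpos","clock")})
T=eyes.get_image("top")[:,:,::-1].copy();S=eyes.get_image("scene")[:,:,::-1].copy()
w,x,y,z=s["ee_rot"];yw=np.arctan2(y*y-x*x,2*x*y);print(np.degrees(yw))
C=(p[0],p[1],yw,p[2]-.0354);print(proj("top",[p]),proj("scene",[p]))
o=[]
for n,im in(("top",T),("scene",S)):
    c=proj(n,[[C[0],C[1],C[3]+.02]])[0].astype(int);X,Y=c[0]-40,c[1]-35
    X=max(X,0);Y=max(Y,0)
    a=crop(im,X,Y,80,70,5);b=a.copy()
    draw(a,n,place(box(-30,30,-42,42,0,18)/1e3,*C),X,Y,5,(0,255,0),ED)
    o.append(np.hstack([a,b]))
out=np.vstack(o);cv2.imwrite("pics/ov4.png",cv2.resize(out,(686,600)))
E
```

```text
{'clock': np.float64(12.2167), 'qpos': array([ 4.3700e-02,  2.6710e-01,  1.5898e+00,  1.1000e-03,  1.2860e+00,
       -1.5487e+00]), 'position': array([0.5491, 0.0939, 0.2139]), 'ee_rot': array([-7.000e-04, -1.060e-02,  9.999e-01,  5.000e-04]), 'contact_force': array([-0.6222, -0.9705, -1.8476])}
91.22030618825895
[[211.99535622 214.27226413]] [[308.56415535 158.15776764]]
```

View pics/ov4.png

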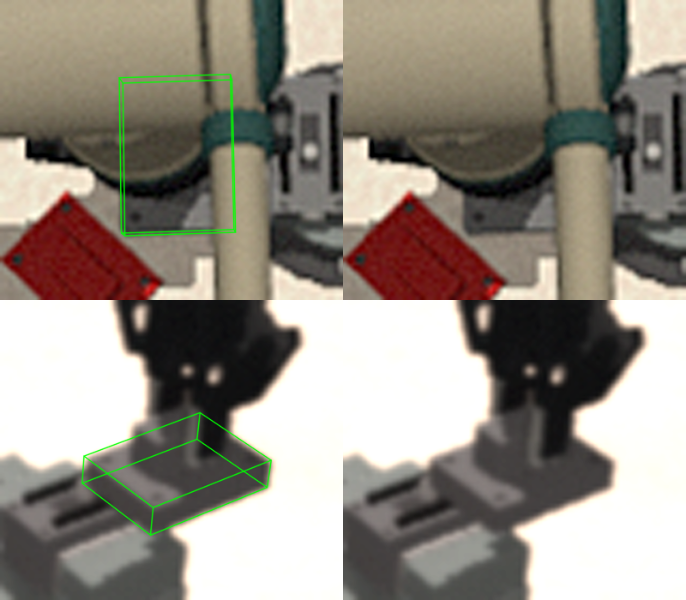

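The TCP-based cover model matches the image to about 1 px, and the pin triangulates at (0.5553, 0.0225). I'll go over the pin.

{"op": "drive_tool", "data": {"deltas": [{"linear": [3,-35,0],"twist": 0,"claw": 0},{"linear": [6.5,-71.5,0],"twist": 0,"claw": 0},{"linear": [6.5,-71.5,-10],"twist": 0,"claw": 0},{"linear": [6.5,-71.5,-20],"twist": 0,"claw": 0},{"linear": [6.5,-71.5,-20],"twist": 0,"claw": 0},{"linear": [6.5,-71.5,-20],"twist": 0,"claw": 0}]}}

```text
clock: 12.82
position: [0.5551, 0.024, 0.1934]
ee_rot: [-0.001, -0.012, 1.0, 0.001]
contact_force: [1.4, -0.1, -0.4]
width: 0.0227
gripper_force: 60.2
```

{"op": "drive_tool", "data": {"deltas": [{"linear": [0,-1,-6],"twist": 0,"claw": 0},{"linear": [0,-1,-11],"twist": 0,"claw": 0},{"linear": [0,-1,-14],"twist": 0,"claw": 0},{"linear": [0,-1,-14],"twist": 0,"claw": 0},{"linear": [0,-1,-14],"twist": 0,"claw": 0}]}}

```text
clock: 13.23
position: [0.5559, 0.0215, 0.1802]
ee_rot: [-0.0, -0.012, 1.0, 0.0]
contact_force: [-0.5, 0.2, -1.5]
width: 0.0225
gripper_force: 60.2
```

{"op": "drive_tool", "data": {"deltas": [{"linear": [0,0.5,-2],"twist": 0,"claw": 0},{"linear": [0,0.5,-4],"twist": 0,"claw": 0},{"linear": [0,0.5,-4],"twist": 0,"claw": 0},{"linear": [0,0.5,-4],"twist": 0,"claw": 0}]}}

```text
clock: 13.57
position: [0.5559, 0.0217, 0.1764]
ee_rot: [-0.0, -0.011, 1.0, 0.0]
contact_force: [0.5, 1.1, -2.1]
width: 0.023
gripper_force: 60.2
```

{"op": "drive_tool", "data": {"deltas": [{"linear": [0,0,-2],"twist": 0,"claw": 0},{"linear": [0,0,-4],"twist": 0,"claw": 0},{"linear": [0,0,-5],"twist": 0,"claw": 0},{"linear": [0,0,-5],"twist": 0,"claw": 0}]}}

```text
clock: 13.9
position: [0.5562, 0.0217, 0.1718]
ee_rot: [0.0, -0.011, 1.0, 0.0]
contact_force: [0.1, 0.5, 2.6]
width: 0.0226
gripper_force: 60.7
```

The cover has dropped onto the pin and is touching the springs. I'll press it home.

{"op": "drive_tool", "data": {"deltas": [{"linear": [0,0,-2],"twist": 0,"claw": 0},{"linear": [0,0,-4],"twist": 0,"claw": 0},{"linear": [0,0,-6],"twist": 0,"claw": 0},{"linear": [0,0,-7],"twist": 0,"claw": 0},{"linear": [0,0,-7],"twist": 0,"claw": 0},{"linear": [0,0,-7],"twist": 0,"claw": 0}]}}

```text
clock: 14.4
position: [0.5562, 0.0217, 0.1673]
ee_rot: [0.001, -0.011, 1.0, -0.0]
contact_force: [-4.8, -0.9, 16.6]
width: 0.023
gripper_force: 62.6
```

{"op": "drive_tool", "data": {"deltas": [{"linear": [0.5,0,-2],"twist": 0,"claw": 0},{"linear": [0.5,0,-2],"twist": 0,"claw": 0},{"linear": [0.5,0,-2],"twist": 0,"claw": 0},{"linear": [0.5,0,-2],"twist": 0,"claw": 0},{"linear": [0.5,0,-2],"twist": 0,"claw": 0},{"linear": [0.5,0,-2],"twist": 0,"claw": 0}], "squeeze": 70}}

```text
clock: 14.9
position: [0.5562, 0.0217, 0.1673]
ee_rot: [0.001, -0.011, 1.0, -0.0]
contact_force: [-8.3, -0.1, 27.4]
width: 0.0226
gripper_force: 68.9
```

```bash
python3 - <<'E'
from ov import *
S=eyes.get_image("scene")[:,:,::-1].copy()
cv2.imwrite("pics/end.png",crop(S,235,110,100,90,6))
E
```

```text
(no output)
```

View pics/end.png

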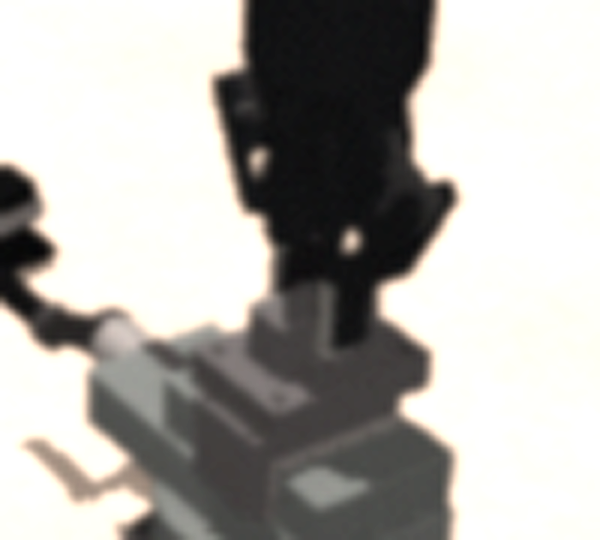

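The picture shows the cover seated level and flush on the base, around (320,370). The last press raised the force from 17 to 27 N with no change in height, so it has bottomed out. I'll hand in.

```bash
python3 -c "
from rig import manip
print(manip.sign_off())"
```

```text
the job is handed in; nothing more can be done
None
```

I handed the job in at about 15 s: the vise is cranked firmly onto the base, and the cover is on the pin, pressed flush and still held by the gripper; the hand-in gave no verdict.

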